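# Strip the jammed inserts out of a dry-block heater

## Task

Strip the dry-block heater for its bake-out: turn its dial fully down to off, then with the white tapping block knock each jammed insert along its bay, away from the dial, until it is free of the lip, keeping the gripper off inserts still wedged. Lift the freed inserts out and lay each flat, well up, lengthwise in its own pocket of the grey tray. Only when the heater is empty turn the dial up to the one long mark; leave the tapping block lying on the bench, and the loose bottle cap and beaker where they are.

Things in the scene. Friction and masses are not known exactly. Their poses are not given: they have to be found in the camera images.
- heater: Dry-block heater, fixed, white and dark grey, 134 (x) x 98 (y) x 60 mm. Origin: centre of its underside, on the bench; +x runs from the dial at its front to its rear, +y to the left seen from the front. Front step with the dial: x = -67 to -13 mm, top at z = 32. Behind it a flat deck at z = 60 with three troughs (bays) along x; only the inserts stand above the deck.
- dial (a joint): Thermostat dial on the front step, rad, grows clockwise seen from above, 0 to 4.71, stays where it is left (friction 0.04 N m). At value v its pointer (end of the grip bar with a white line) is at angle 2.356 - v from the heater's +x towards +y. v = 0 is off, at a stop. Eleven white marks 0.471 rad apart from v = 0; the fifth, v = 1.885, is longer and wider: bake-out.
- dial_axis (a point): Point on the dial's vertical axis at 50 mm above the bench (heater x = -41, y = 0), 28 mm from the deck's step. The dial is a black disc 34 mm across with its top at 37 mm, and on it a straight grip bar 32 long, 10 wide, up to 56 mm above the bench.
- tapping_block: White nylon block, 70 (x) x 22 (y) x 34 mm (z), about 60 g, loose on the bench. Origin: centre of its underside. Grip it across the 22 mm, strike with a 22 x 34 mm end face. It starts beside the tray; the upright side of the tall black analyser is some 100 mm beyond both, so knocked that way it is best gripped off its middle, towards the robot.
- block_centre (a point): The centre of the tapping block, 17 mm above its underside.
- tray: Grey plastic tray, fixed, 66 (x) x 95 (y) x 16 mm, with three pockets side by side along y, each 58 mm long along x and 27 mm wide, floor 4 mm above the bench, walls up to 16 mm. Origin: centre of its underside.
- insert_1: Aluminium insert, 50 (x) x 20 (y) mm, 0.1 kg, wedged in bay 1 or absent. Origin: centre of its underside. Body: x = -9 to +25, 30 mm high (top 14 mm above the deck), on it a flat lifting lug to grip, 14 (x) x 10 (y) mm centred at x = +4, up to z = 50. Nose: x = -25 to -9, 11 mm high, tapered. The body's end face at x = -9, above the nose and facing the dial, is the one to knock on.
- insert_2: Another such insert, same shape and axes, wedged in bay 2 or absent. A wedged insert's x axis points along the heater's +x; the end of its nose is under the lip (it cannot be lifted) and nipped sideways by a sprung shoe: 10 to 20 N along the bay shift it. After 9 mm it is out of nip and lip; 12 mm or more is safely loose; the bay's rear wall stops it at 17 mm.
- insert_3: Another such insert, same shape and axes, wedged in bay 3 or absent. Each has one round 12 mm well in its top, behind the lug.
- bay_1 (a point): Where the origin of insert_1 is when wedged: on the floor of bay 1, at the heater's x = 18.3, y = 29, z = 44 mm. Each bay is a trough 23 mm wide and 16 mm deep from x = -7 to +61 mm; a lip flush with the deck covers its front 8 mm.
- bay_2 (a point): The same for insert_2 in bay 2, the middle one (heater x = 18.3, y = 0, z = 44 mm).
- bay_3 (a point): The same for insert_3 in bay 3 (heater x = 18.3, y = -29, z = 44 mm).
- pocket_1 (a point): Centre of the floor of the tray's pocket 1 (tray x = 0, y = 30, z = 4 mm). Any insert may lie in any pocket, either end first.
- pocket_2 (a point): Centre of the floor of the tray's pocket 2 (tray x = 0, y = 0, z = 4 mm). Any insert may lie in any pocket, either end first.
- pocket_3 (a point): Centre of the floor of the tray's pocket 3 (tray x = 0, y = -30, z = 4 mm). Any insert may lie in any pocket, either end first.
- screw_cap: Ribbed blue bottle cap, 48 mm across, 26 mm high, lying loose on the bench; not part of the job. Origin: centre of its underside.
- beaker: Small glass beaker, 55 mm across, 70 mm high, loose on the bench; not part of the job. Origin: centre of its underside.

How it is judged:
By the outcome, as a careful person would: the job done as asked, in the order asked, and still so for the second after the job is handed in, with the robot touching nothing.
Of insert_1, insert_2, insert_3 only 2 to 3 are there at a start; the rules pass over those that are not, and their reading is None.
At some moment in a run one of tapping_block may be knocked a few centimetres aside while the robot is not near it.
Once in a run the grip may slacken for a moment while it holds something.
It also fails if it takes over 200 s, if anything falls off the work surface, if the arm or the gripper's body presses on something with over 40 N, if the wrist force passes 120 N, or if a joint passes its speed limit or range.

## Robot

A 6-joint arm with a two-finger parallel gripper is mounted at the origin on a cart in front of the work surface, level with it; the furniture and walls round the work are solid. World frame = base frame: x ahead of the robot, y to its left, z up, the work surface at z = 0. Lengths are in m, angles in degrees, forces in N, time in s.
With the tool pointing down it reaches from about 0.325 to 0.775 m from the base axis. Payload 5.5 kg.
Tool frame: the origin (TCP) lies midway between the tips of the shut fingers; the grasp point (between the pads) lies 19 mm behind it; z points along the fingers, y is the line along which they close (so a half turn about z gives the same grasp; the last joint's range is limited). The gripper opens to 88 mm and grips with 3 to 60 N. Pads are 20 mm wide; open, the fingers measure 115 mm over their backs; the gripper's body (75 mm by 178 mm) begins 61 mm behind the grasp point.
Start: joints at [71.522, 5.22, 70.514, -0, 104.267, -3.249], TCP at [0.158, 0.579, 0.223] pointing down, gripper open.
Joint ranges: [-164.24, 164.24], [-49.07, 125.15], [9.68, 141.18], [-86.29, 266.29], [3.28, 154.24], [-151.56, 151.56]. Speed limits (degrees/s): [147.25, 147.25, 172.46, 180, 180, 180].

## Interface

Orientations are given as [roll, pitch, yaw] about the fixed x, y, z axes, in that order (R = Rz(yaw) Ry(pitch) Rx(roll)).
In Python, from plant import r gives the robot as it stands. The module is installed in compiled form; this text tells all that it offers. Calls block until the motion is done:
- r.reach(position, orientation): joint-space move of the TCP to a pose.
- r.servo_line(position, rate=0.15, rot=None, until_force=None): straight line of the TCP; rot=None keeps the orientation; rate is the mean speed in m/s. With until_force (N) it stops when the force on the tool has changed by that much, and returns True; else False.
- r.set_joints(angles): joint-space move.
- r.gripper_open() and r.grasp(): open the fingers fully, or close them until they stop; the grip force is fixed at half the most.
- r.pause(seconds).
- r.inverse_kinematics(position, orientation): joint angles nearest the present ones, or None.
- r.read_camera(name): name is "scene" or "side" or "wrist"; returns a dict with "pixels" (480x640x3 uint8, blue, green, red), "fov_y" (degrees; the focal length in pixels is half the picture's height over the tangent of half this angle, whatever the lens; pixels are square), "cx", "cy" (the principal point, pixels), "R" (3x3) and "t" (3): a world point X has camera coordinates R X + t; the wrist camera has in their place "mount" (4x4, takes a point from camera to tool coordinates, whose origin is the TCP and whose axes are the flange's). Camera axes: x right, y down, z forward; pixel columns grow to the right and rows downward; lengths in m; the calibration is good to about 2 mm. A picture is of the moment at which its call begins: read the wrist's pose just before it. There is no depth.
A pose or a line that the arm cannot do raises r.Unreachable and nothing moves.
- r.sign_off(): hands the job in; it is judged then, once.
Trained networks look in a picture, given as the dict that the camera call returned (one of the last four; its "shot" number tells which), for a name from the list of things; names that differ only in an ending like _2 or _b are one class to them, and where a whole thing is asked for, a point or a joint stands for the part that bears it (a point fixed in the world has none). Each returns a list of dicts, best first, with "p" (0 to 1); they miss things now and then, are a little off and sometimes report something else, mostly with a low value. They report only what shows in the picture. A call takes as long as a camera call.
- r.masks_of(picture, thing): "pixels" (480x640 bool, what is visible of it) and "extent" ([centre column, centre row, width, height] in pixels, round what is visible of it).
- r.mark_of(picture, thing): "uv" ([column, row] in pixels: a listed point, or the origin of a listed thing).
Readings, each from a call of its own:
- r.get_time_s(): time.
- r.get_qpos(): joint angles.
- r.get_joint_velocities(): joint speeds.
- r.get_joint_efforts(): joint torques, N m.
- r.get_position(): TCP position.
- r.get_tool_rot(): TCP orientation.
- r.get_ft_force(): force on the tool from outside, world axes, zero at the start.
- r.get_torque(): the same for the moment, N m.
- r.get_gripper_width(): finger opening in m.
- r.get_finger_force(): force on a finger pad.
Only numpy, scipy, OpenCV 4.12 (cv2) and the standard library are available. Lean on these libraries where they do the work, as an engineer would, in place of code of your own. Each camera call takes 0.05 s, during which the arm holds its last target. There are 200 camera calls.

## Working session

There is one attempt and no reset: what is moved stays moved. The work goes in short steps, each a Python script; the robot and the scene stay as the last script left them, time stands still between calls to the robot, and variables do not carry over. Pictures are saved under pics/ and viewed, at most 14 in all, crops included, and the job is handed in when it is done.

```bash
mkdir -p pics; cat > h.py <<'E'
import numpy as np, cv2
from plant import r
def K(p):
    f=240/np.tan(np.radians(p["fov_y"])/2); return f,p["cx"],p["cy"]
def Rt(p,pose=None):
    if "R" in p: return np.array(p["R"]),np.array(p["t"])
    from scipy.spatial.transform import Rotation as Ro
    pos,rot=pose
    T=np.eye(4); T[:3,:3]=Ro.from_euler('xyz',rot,degrees=True).as_matrix(); T[:3,3]=pos
    W=np.linalg.inv(T@np.array(p["mount"])); return W[:3,:3],W[:3,3]
def ray(p,uv,pose=None):
    f,cx,cy=K(p); R,t=Rt(p,pose)
    d=R.T@np.array([(uv[0]-cx)/f,(uv[1]-cy)/f,1]); return -R.T@t,d/np.linalg.norm(d)
def atz(p,uv,z,pose=None):
    c,d=ray(p,uv,pose); return c+d*(z-c[2])/d[2]
def tri(rays):
    A=sum(np.eye(3)-np.outer(d,d) for c,d in rays); b=sum((np.eye(3)-np.outer(d,d))@c for c,d in rays)
    X=np.linalg.solve(A,b); return X,max(np.linalg.norm((np.eye(3)-np.outer(d,d))@(X-c)) for c,d in rays)
def proj(p,X,pose=None):
    f,cx,cy=K(p); R,t=Rt(p,pose); q=R@np.array(X)+t; return q[:2]/q[2]*f+[cx,cy]
def wrist():
    pose=(np.array(r.get_position()),np.array(r.get_tool_rot())); return r.read_camera("wrist"),pose
E
python3 - <<'E'
from h import *
np.set_printoptions(precision=4,suppress=True)
S=r.read_camera("scene");D=r.read_camera("side");W,pose=wrist()
print(pose,S["fov_y"],D["fov_y"],W["fov_y"])
for n,p in(("scene",S),("side",D),("wrist",W)):
    cv2.imwrite(f"pics/{n}0.png",p["pixels"])
for n in["heater","dial_axis","block_centre","tapping_block","tray","insert_1","bay_1","bay_2","bay_3","pocket_1","pocket_2","pocket_3","screw_cap","beaker"]:
    R={}
    for k,p in(("S",S),("D",D),("W",W)):
        m=r.mark_of(p,n); R[k]=m
        print(n,k,[(np.round(q["uv"],1).tolist(),round(q["p"],2)) for q in m[:4]])
    if R["S"] and R["D"]: print("   tri",tri([ray(S,R["S"][0]["uv"]),ray(D,R["D"][0]["uv"])]))
E
```

```text
(array([0.1575, 0.5787, 0.2216]), array([-179.8995,   -0.0054,  164.7701])) 42.7758666300338 54.59236011055594 60.58197231142424
heater S [([270.7, 276.6], 0.64), ([291.7, 234.3], 0.63)]
heater D [([345.8, 296.8], 0.68)]
heater W []
   tri (array([0.4306, 0.176 , 0.0031]), np.float64(0.0002585562314301239))
dial_axis S []
dial_axis D [([368.9, 278.0], 0.66)]
dial_axis W []
block_centre S [([292.4, 229.9], 0.69), ([268.9, 280.3], 0.56)]
block_centre D [([274.9, 285.6], 0.94)]
block_centre W []
   tri (array([0.5582, 0.2198, 0.0219]), np.float64(0.00171712372309537))
tapping_block S [([266.2, 253.6], 0.5), ([290.5, 240.4], 0.49)]
tapping_block D [([277.0, 291.3], 0.97)]
tapping_block W []
   tri (array([0.5211, 0.2352, 0.0022]), np.float64(0.03545964650906996))
tray S [([273.6, 272.3], 0.29), ([227.9, 242.5], 0.17)]
tray D [([296.0, 334.9], 0.77)]
tray W []
   tri (array([ 0.5085,  0.2419, -0.0867]), np.float64(0.00014241696533104942))
insert_1 S [([255.6, 258.7], 0.76), ([267.5, 256.4], 0.57), ([282.3, 254.7], 0.52)]
insert_1 D [([331.4, 272.2], 0.82), ([341.3, 296.5], 0.69), ([336.4,
[... 1137 characters left out ...]
), np.float64(0.0009232666176052532))
pocket_2 S [([246.4, 238.7], 0.86), ([261.3, 239.2], 0.7), ([231.2, 241.5], 0.69)]
pocket_2 D [([292.1, 338.0], 0.98), ([289.3, 321.5], 0.63), ([301.7, 352.1], 0.61)]
pocket_2 W []
   tri (array([0.4869, 0.2973, 0.0023]), np.float64(0.0009232666176052532))
pocket_3 S [([246.4, 238.7], 0.86), ([261.3, 239.2], 0.7), ([231.2, 241.5], 0.69)]
pocket_3 D [([292.1, 338.0], 0.98), ([289.3, 321.5], 0.63), ([301.7, 352.1], 0.61)]
pocket_3 W []
   tri (array([0.4869, 0.2973, 0.0023]), np.float64(0.0009232666176052532))
screw_cap S []
screw_cap D [([376.4, 259.4], 0.74)]
screw_cap W []
beaker S []
beaker D [([335.8, 288.7], 0.66), ([313.7, 177.3], 0.57)]
beaker W []
```

```bash
python3 - <<'E'
import cv2,numpy as np
s=cv2.imread("pics/scene0.png")[180:320,180:360];d=cv2.imread("pics/side0.png")[150:400,200:460]
s=cv2.resize(s,(400,311),interpolation=3);d=cv2.resize(d,(400,385),interpolation=3)
w=cv2.resize(cv2.imread("pics/wrist0.png"),(400,300)); 
c=np.zeros((600,800,3),np.uint8); c[:300,:400]=s[:300]; c[300:600,:400]=w; c[:385,400:]=d
c[385:,400:]=cv2.resize(cv2.imread("pics/scene0.png"),(400,300))[:215]
cv2.imwrite("pics/m0.png",c)
E
```

```text
(no output)
```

View pics/m0.png

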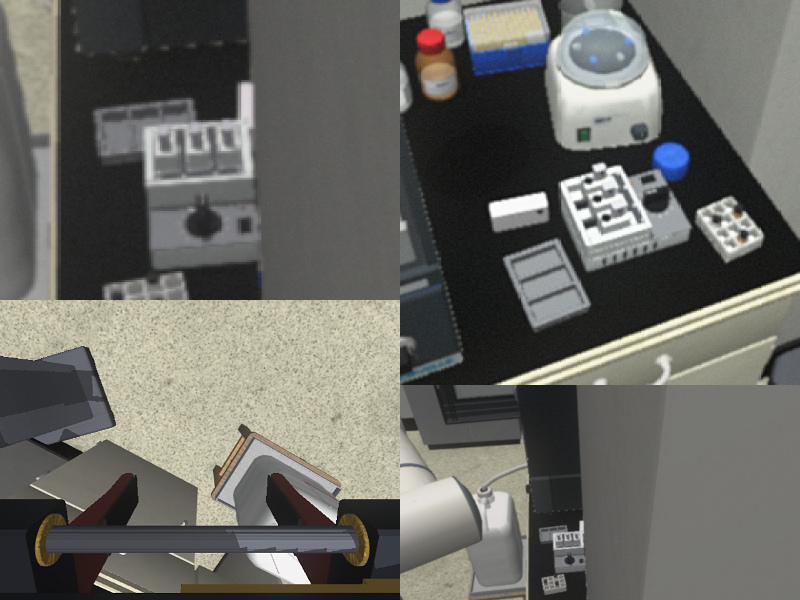

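```bash
python3 - <<'E'
from h import *
np.set_printoptions(precision=4,suppress=True)
r.reach([0.47,0.24,0.36],[180,0,165-90])
print(r.get_qpos())
for i,(x,y) in enumerate([(0.47,0.24),(0.41,0.17)]):
    r.reach([x,y,0.34],[180,0,75])
    W,pose=wrist(); cv2.imwrite(f"pics/w{i+1}.png",W["pixels"]); print(pose)
    import pickle; pickle.dump((W,pose),open(f"w{i+1}.pkl","wb"))
    for n in["heater","dial_axis","block_centre","tray","insert_1","bay_1","pocket_1","screw_cap","beaker"]:
        for q in r.mark_of(W,n)[:4]:
            print(n,np.round(q["uv"],1).tolist(),round(q["p"],2),atz(W,q["uv"],{"dial_axis":.05,"block_centre":.017,"insert_1":.044,"bay_1":.044,"pocket_1":.004}.get(n,0),pose))
E
```

```text
[ 23.4376  -1.6651  63.3922   0.0179 118.3176  38.3409]
(array([0.4693, 0.2406, 0.3384]), array([-179.8354,    0.1235,   75.0944]))
heater [304.1, 245.4] 0.59 [0.4262 0.1767 0.    ]
dial_axis [289.5, 285.4] 0.63 [0.4027 0.1472 0.05  ]
dial_axis [292.4, 228.6] 0.26 [0.4249 0.2121 0.05  ]
block_centre [402.8, 190.6] 0.93 [0.559  0.2159 0.017 ]
tray [320.9, 144.2] 0.57 [0.4792 0.2918 0.    ]
insert_1 [296.1, 230.8] 0.9 [0.4274 0.2072 0.044 ]
insert_1 [314.0, 243.0] 0.75 [0.4434 0.188  0.044 ]
insert_1 [337.8, 256.4] 0.7 [0.4659 0.1652 0.044 ]
bay_1 [338.1, 255.0] 0.97 [0.4667 0.1668 0.044 ]
bay_1 [314.0, 241.5] 0.91 [0.4439 0.1897 0.044 ]
bay_1 [295.9, 228.4] 0.76 [0.428 0.21  0.044]
pocket_1 [299.4, 128.4] 0.87 [0.4597 0.3157 0.004 ]
pocket_1 [346.8, 157.8] 0.72 [0.5049 0.2688 0.004 ]
pocket_1 [325.6, 145.1] 0.56 [0.4843 0.2895 0.004 ]
screw_cap [317.5, 330.8] 0.77 [0.4115 0.0573 0.    ]
(array([0.4098, 0.1696, 0.3407]), array([179.9023,  -0.0721,  74.9421]))
heater [337.0, 181.3] 0.72 [0.429  0.1737 0.    ]
dial_axis [321.5, 217.0] 0.92 [0.4019 0.1457 0.05  ]
dial_axis [327.6, 154.3] 0.51 [0.4264 0.2107 0.05  ]
block_centre [436.9, 116.8] 0.97 [0.5568 0.2169 0.017 ]
tray [358.6, 70.7] 0.81 [0.4846 0.2891 0.    ]
insert_1 [373.0, 183.2] 0.96 [0.4671 0.1666 0.044 ]
insert_1 [348.4, 166.0] 0.93 [0.4453 0.1922 0.044 ]
insert_1 [328.7, 154.4] 0.85 [0.4275 0.21   0.044 ]
bay_1 [370.2, 184.9] 0.97 [0.4637 0.1656 0.044 ]
bay_1 [348.9, 168.7] 0.85 [0.4451 0.1892 0.044 ]
bay_1 [328.5, 154.3] 0.74 [0.4273 0.2101 0.044 ]
bay_1 [337.5, 178.5] 0.28 [0.4302 0.182  0.044 ]
pocket_1 [332.7, 55.1] 0.91 [0.46   0.3122 0.004 ]
pocket_1 [359.9, 71.7] 0.69 [0.4853 0.2873 0.004 ]
pocket_1 [379.1, 80.7] 0.69 [0.5042 0.2723 0.004 ]
screw_cap [345.4, 272.0] 0.69 [0.41   0.0576 0.    ]
beaker [344.3, 270.1] 0.47 [0.4093 0.0605 0.    ]
```

View pics/w2.png

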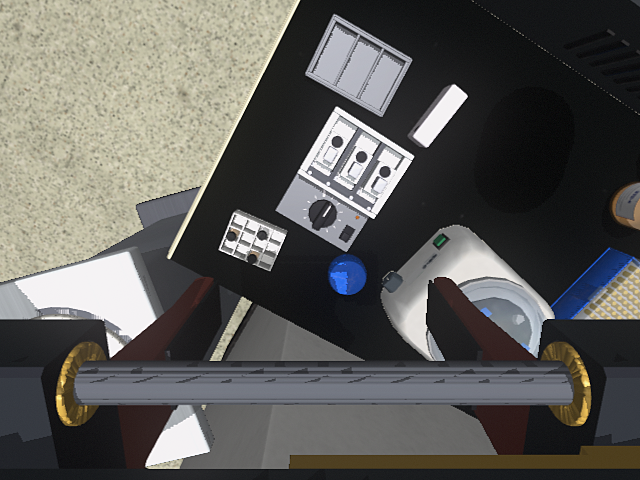

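```bash
python3 - <<'E'
from h import *
import pickle
from scipy.optimize import least_squares
np.set_printoptions(precision=4,suppress=True)
V=[pickle.load(open(f"w{i}.pkl","rb")) for i in(1,2)]
# fresh views from other places, straight shots at lower height
for i,(x,y,z) in enumerate([(0.40,0.17,0.25),(0.46,0.22,0.25),(0.50,0.15,0.28)]):
    try: r.reach([x,y,z],[180,0,45])
    except r.Unreachable: print("unr",i); continue
    W,pose=wrist(); cv2.imwrite(f"pics/w{i+3}.png",W["pixels"]); pickle.dump((W,pose),open(f"w{i+3}.pkl","wb"))
    for n in["heater","dial_axis","block_centre","tapping_block","tray","insert_1","bay_1","pocket_1","screw_cap","beaker"]:
        for q in r.mark_of(W,n)[:4]:
            print(i,n,np.round(q["uv"],1).tolist(),round(q["p"],2),atz(W,q["uv"],{"dial_axis":.05,"block_centre":.017,"insert_1":.044,"bay_1":.044,"pocket_1":.004}.get(n,0),pose))
E
```

```text
0 heater [337.2, 172.6] 0.8 [0.4307 0.1796 0.    ]
0 dial_axis [344.1, 222.9] 0.94 [0.4057 0.1476 0.05  ]
0 block_centre [409.9, 42.3] 0.64 [0.5569 0.2175 0.017 ]
0 tapping_block [408.1, 44.9] 0.97 [0.5588 0.2169 0.    ]
0 tray [291.7, 45.3] 0.66 [0.4824 0.2926 0.    ]
0 insert_1 [342.7, 158.8] 0.95 [0.4445 0.1889 0.044 ]
0 insert_1 [380.6, 157.3] 0.73 [0.4691 0.1662 0.044 ]
0 insert_1 [311.1, 157.6] 0.66 [0.4255 0.2093 0.044 ]
0 bay_1 [343.0, 158.7] 0.98 [0.4448 0.1888 0.044 ]
0 bay_1 [314.8, 154.6] 0.88 [0.4296 0.2089 0.044 ]
0 pocket_1 [323.3, 47.0] 0.77 [0.5016 0.2704 0.004 ]
0 pocket_1 [293.7, 49.0] 0.7 [0.4811 0.2884 0.004 ]
0 pocket_1 [293.7, 45.3] 0.6 [0.4834 0.2905 0.004 ]
0 pocket_1 [257.4, 43.9] 0.57 [0.4607 0.3148 0.004 ]
0 screw_cap [405.3, 269.1] 0.7 [0.4109 0.056  0.    ]
1 heater [331.9, 250.5] 0.66 [0.4298 0.176  0.    ]
1 dial_axis [336.1, 306.8] 0.73 [0.403  0.1447 0.05  ]
1 block_centre [399.5, 133.3] 0.95 [0.5573 0.2162 0.017 ]
1 insert_1 [303.9, 242.7] 0.89 [0.4253 0.2097 0.044 ]
1 insert_1 [368.2, 244.0] 0.81 [0.4666 0.1666 0.044 ]
1 insert_1 [331.7, 240.8] 0.6
[... 876 characters left out ...]
925 0.    ]
2 tray [283.5, 215.8] 0.62 [0.4551 0.1644 0.    ]
2 insert_1 [254.1, 210.9] 0.79 [0.4476 0.1916 0.044 ]
2 insert_1 [225.8, 213.0] 0.61 [0.4264 0.2099 0.044 ]
2 insert_1 [283.9, 217.6] 0.61 [0.4635 0.1661 0.044 ]
2 insert_1 [260.5, 221.9] 0.2 [0.4439 0.1796 0.044 ]
2 bay_1 [253.9, 214.8] 0.78 [0.4446 0.1891 0.044 ]
2 bay_1 [284.8, 215.3] 0.72 [0.4658 0.1671 0.044 ]
2 bay_1 [225.7, 210.9] 0.56 [0.4279 0.2114 0.044 ]
2 pocket_1 [179.1, 109.0] 0.85 [0.4615 0.3162 0.004 ]
2 pocket_1 [240.5, 108.5] 0.59 [0.5059 0.2722 0.004 ]
2 pocket_1 [210.9, 114.2] 0.57 [0.4805 0.2899 0.004 ]
2 pocket_1 [313.9, 113.3] 0.43 [0.5553 0.216  0.004 ]
2 beaker [579.3, 287.7] 0.86 [ 0.634  -0.1351  0.    ]
```

```bash
cat > fit.py <<'E'
from h import *
import pickle
from scipy.optimize import least_squares
def fit2(L,P):
    L=np.array(L);P=np.array(P); a=L-L.mean(0);b=P-P.mean(0)
    th=np.arctan2((a[:,0]*b[:,1]-a[:,1]*b[:,0]).sum(),(a*b).sum())
    R=np.array([[np.cos(th),-np.sin(th)],[np.sin(th),np.cos(th)]]); t=P.mean(0)-R@L.mean(0)
    return t,th,np.linalg.norm((R@L.T).T+t-P,axis=1)
def loc(f,p):
    t,th=f; c,s=np.cos(th),np.sin(th); p=np.asarray(p,float)
    return np.array([t[0]+c*p[0]-s*p[1],t[1]+s*p[0]+c*p[1]]+([p[2]] if len(p)>2 else []))
E
python3 - <<'E'
from fit import *
np.set_printoptions(precision=4,suppress=True)
ht,hth,e=fit2([(-.041,0),(.0183,.029),(.0183,0),(.0183,-.029),(0,0)],[(.4025,.1457),(.4272,.2102),(.4449,.1892),(.4657,.1666),(.4295,.1775)]);print(ht,np.degrees(hth),e)
tt,tth,e=fit2([(0,.03),(0,-.03),(0,0)],[(.4610,.3148),(.5048,.2708),(.4828,.2906)]);print(tt,np.degrees(tth),e)
V={i:pickle.load(open(f"w{i}.pkl","rb")) for i in(1,2,3,4,5)}
# tapping block: top-face corners z=.034, fit yaw via white blob
for i in (2,4,5):
    W,pose=V[i]; img=W["pixels"]; uv=proj(W,[.557,.2168,.034],pose).astype(int)
    m=(img.min(2)>190).astype(np.uint8); n,lab=cv2.connectedComponents(m); 
    k=lab[uv[1],uv[0]]; c=max(cv2.findContours((lab==k).astype(np.uint8),0,2)[0],key=len)
    b=cv2.boxPoints(cv2.minAreaRect(c)); w=np.array([atz(W,q,.034,pose)[:2] for q in b])
    d=[w[1]-w[0],w[2]-w[1]]; d=max(d,key=np.linalg.norm); print("blk",i,w.mean(0),np.degrees(np.arctan2(d[1],d[0])),[np.linalg.norm(w[1]-w[0]),np.linalg.norm(w[2]-w[1])])
W,pose=V[4]; im=cv2.resize(W["pixels"],None,fx=3,fy=3,interpolation=cv2.INTER_CUBIC)
def poly(f,P,col):
    q=np.array([3*proj(W,loc(f,p),pose)+1 for p in P]).round().astype(int); cv2.polylines(im,[q],True,col,1)
H=(ht,hth);T=(tt,tth)
rect=lambda x0,x1,y0,y1,z:[(x0,y0,z),(x1,y0,z),(x1,y1,z),(x0,y1,z)]
poly(H,rect(-.013,.067,-.049,.049,.06),(0,0,255));poly(H,rect(-.067,-.013,-.049,.049,.032),(0,255,255))
for y in(-.029,0,.029):
    poly(H,rect(.001,.061,y-.0115,y+.0115,.06),(255,0,0)); poly(H,rect(.0153,.0293,y-.005,y+.005,.094),(0,255,0))
poly(T,rect(-.033,.033,-.0475,.0475,.016),(0,0,255))
poly(H,rect(-.057,-.025,-.005,.005,.056),(255,0,255))
cv2.imwrite("pics/ov4.png",im[280:880,630:1430]);
E
```

```text
[0.4319 0.1759] 43.320488615203196 [0.0021 0.0019 0.0008 0.001  0.0029]
[0.4829 0.2921] 44.86948592160888 [0.0016 0.0008 0.0015]
blk 2 [0.5555 0.2175] 38.14278565829878 [np.float64(0.06834767791428255), np.float64(0.021007274775765125)]
blk 4 [0.5555 0.2177] 38.04348830618805 [np.float64(0.06925277225728774), np.float64(0.02137203339067618)]
blk 5 [0.5554 0.2177] 37.410141620211554 [np.float64(0.06899032676317593), np.float64(0.021087562700996952)]
```

View pics/ov4.png

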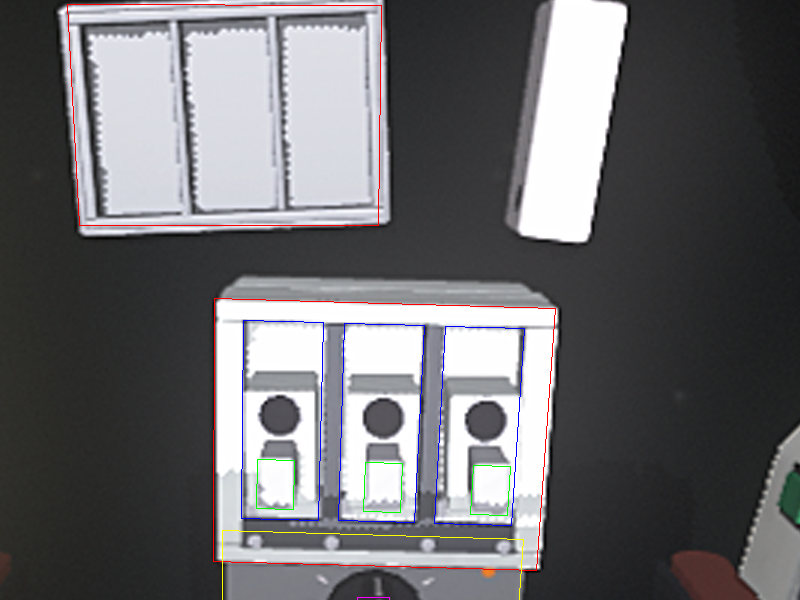

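```bash
cat > ref.py <<'E'
from fit import *
from scipy.optimize import minimize
V={i:pickle.load(open(f"w{i}.pkl","rb")) for i in(1,2,3,4,5)}
G={}
for i,(W,p) in V.items():
    g=cv2.cvtColor(W["pixels"],6).astype(np.float32); g=cv2.GaussianBlur(g,(0,0),1)
    m=np.minimum(np.hypot(cv2.Sobel(g,5,1,0),cv2.Sobel(g,5,0,1)),150); G[i]=m
def pts(R): 
    x0,x1,y0,y1,z=R; s=np.linspace(.03,.97,60)[:,None]
    c=np.array([(x0,y0,z),(x1,y0,z),(x1,y1,z),(x0,y1,z)]); return np.vstack([c[k]+s*(c[(k+1)%4]-c[k]) for k in range(4)])
def refine(f0,rects,views):
    L=np.vstack([pts(R) for R in rects])
    def cost(v,sg):
        th=v[2]; c,s=np.cos(th),np.sin(th); X=np.c_[v[0]+c*L[:,0]-s*L[:,1],v[1]+s*L[:,0]+c*L[:,1],L[:,2]]
        S=0
        for i in views:
            W,pose=V[i]; f,cx,cy=K(W); R,t=Rt(W,pose); q=X@R.T+t; u=q[:,:2]/q[:,2:]*f+[cx,cy]
            S-=cv2.remap(sg[i],u[:,0].astype(np.float32)[None],u[:,1].astype(np.float32)[None],1).mean()
        return S
    v=np.array([*f0[0],f0[1]])
    for sg in(3,1.2):
        B={i:cv2.GaussianBlur(G[i],(0,0),sg) for i in views}
        v=minimize(cost,v,args=(B,),method="Nelder-Mead",options=dict(initial_simplex=v+np.vstack([np.zeros(3),np.diag([.003,.003,.03])]),xatol=1e-5,fatol=1e-4)).x
    return v
E
python3 - <<'E'
from ref import *
np.set_printoptions(precision=4,suppress=True)
hr=[(-.013,.067,-.049,.049,.06)]+[(.001,.061,y-.0115,y+.0115,.06) for y in(-.029,0,.029)]+[(.0153,.0293,y-.005,y+.005,.094) for y in(-.029,0,.029)]
tr=[(-.033,.033,-.0475,.0475,.016)]+[(-.029,.029,y-.0135,y+.0135,.016) for y in(-.03,0,.03)]
br=[(-.035,.035,-.011,.011,.034)]
for nm,f0,rc,vs in(("H",((.4319,.1759),np.radians(43.5)),hr,[(1,),(2,),(3,),(4,),(5,),(1,2,3,4,5)]),("T",((.4829,.2921),np.radians(45.5)),tr,[(1,),(2,),(4,),(5,),(1,2,4,5)]),("B",((.5555,.2177),np.radians(38)),br,[(1,),(2,),(4,),(5,),(1,2,4,5)])):
    for v in vs:
        o=refine(f0,rc,v); print(nm,v,o[:2],np.degrees(o[2]))
E
```

```text
H (1,) [0.4372 0.1929] 28.82000603455137
H (2,) [0.433  0.1757] 43.66918852101501
H (3,) [0.4326 0.1758] 43.548201633765444
H (4,) [0.4326 0.1762] 43.31359107801243
H (5,) [0.4429 0.1729] 43.939249391614425
H (1, 2, 3, 4, 5) [0.4327 0.1758] 43.554035731922845
T (1,) [0.4847 0.2912] 47.256866464899424
T (2,) [0.4811 0.2875] 47.09481533619163
T (4,) [0.4854 0.2907] 47.138978464007295
T (5,) [0.4831 0.2864] 47.38006614171864
T (1, 2, 4, 5) [0.4823 0.2873] 47.240672141427346
B (1,) [0.5553 0.2179] 38.07796850353873
B (2,) [0.5549 0.2175] 38.246659456693116
B (4,) [0.5553 0.218 ] 38.251528771572524
B (5,) [0.5555 0.2177] 38.07725290697665
B (1, 2, 4, 5) [0.5553 0.2178] 38.17509889871071
```

```bash
cat >> fit.py <<'E'
H=(np.array([.4327,.1758]),np.radians(43.55)); HY=43.55
B=(np.array([.5553,.2178]),np.radians(38.17)); BY=38.17
E
python3 - <<'E'
from fit import *
from plant import r
a=loc(H,(-.041,0)); print(a)
r.reach([a[0]-.045*np.cos(H[1])+.0,a[1]-.045*np.sin(H[1]),.2],[180,0,45])
W,pose=wrist(); pickle.dump((W,pose),open("w6.pkl","wb"))
im=W["pixels"].copy(); c=proj(W,[*a,.05],pose); print(c)
x0,y0=(c-[70,52]).astype(int); x0=max(x0,0);y0=max(y0,0)
crop=cv2.resize(im[y0:y0+105,x0:x0+140],None,fx=5,fy=5,interpolation=3)
d=lambda p:tuple(int(k) for k in (proj(W,loc(H,p),pose)-[x0,y0])*5)
for v in np.arange(11)*.471:
    th=2.356-v; cv2.circle(crop,d((-.041+.02*np.cos(th),.02*np.sin(th),.032)),4,(0,0,255),1)
cv2.circle(crop,d((-.041,0,.056)),4,(0,255,0),1); cv2.circle(crop,d((-.021,0,.056)),4,(255,255,0),1)
cv2.imwrite("pics/dial.png",crop)
E
```

```text
[0.40298429 0.14755152]
[322.83110858 164.36838052]
```

View pics/dial.png

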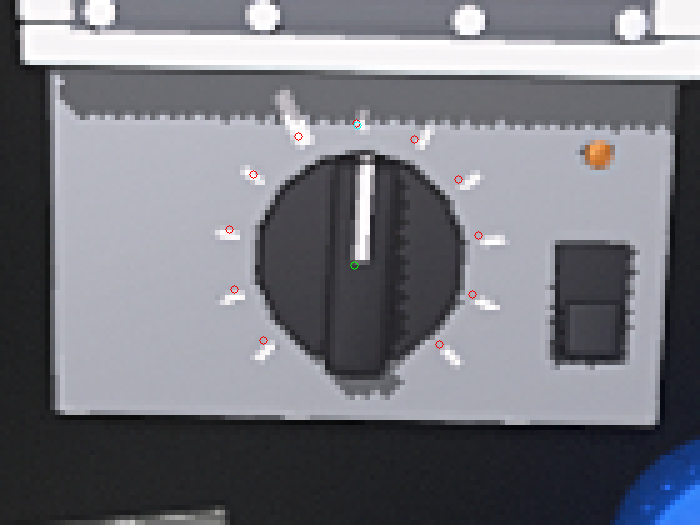

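```bash
cat > dial.py <<'E'
from fit import *
D=(-.041,0)
def barpt(phi,bx,by,z):
    "pose of tool at bar-frame offset; phi pointer angle deg in heater frame"
    p=np.radians(phi); return loc(H,(D[0]+bx*np.cos(p)-by*np.sin(p),bx*np.sin(p)+by*np.cos(p),z))
E
python3 - <<'E'
from dial import *
r.grasp(); print(r.get_gripper_width())
q=barpt(0,-.011,.026,.10); r.reach(q,[180,0,HY]); 
print("down",r.servo_line(barpt(0,-.011,.026,.042),rate=.06,until_force=6),r.get_position())
for ph in list(range(0,135,15))+[130,140]:
    off=.0185 if ph<135 else .0175
    hit=r.servo_line(barpt(ph,-.011,off,.042),rate=.04,rot=[180,0,HY+ph],until_force=14)
    print(ph,hit,np.round(r.get_ft_force(),1))
    if hit: break
p=np.array(r.get_position())
away=barpt(140,-.011,.03,.042); r.servo_line(away,rate=.05); r.servo_line([*away[:2],.15],rate=.15)
r.reach([*loc(H,(-.041-.045,0)),.2],[180,0,45])
W,pose=wrist(); a=loc(H,(-.041,0)); c=proj(W,[*a,.05],pose)
x0,y0=(c-[70,52]).astype(int)
cv2.imwrite("pics/dial2.png",cv2.resize(W["pixels"][y0:y0+105,x0:x0+140],None,fx=4,fy=4,interpolation=3)); print(r.get_time_s())
E
```

```text
0.0004556820148371913
down False [0.37740508 0.15894117 0.04249657]
0 False [0.7 0.3 0.3]
15 False [-1.1  0.2  0.7]
30 False [-1.1  1.3  0.2]
45 False [-1.8  0.6  0.6]
60 False [-2.3 -0.5 -0.2]
75 False [-1.3 -0.5 -0.5]
90 False [-1.5 -0.8  0.2]
105 False [-0.3 -3.2 -1.4]
120 False [ 0.6 -4.1 -0.9]
130 False [ 1.2 -5.8 -1.4]
140 False [ 3.7 -5.4 -1.5]
20.125
```

View pics/dial2.png

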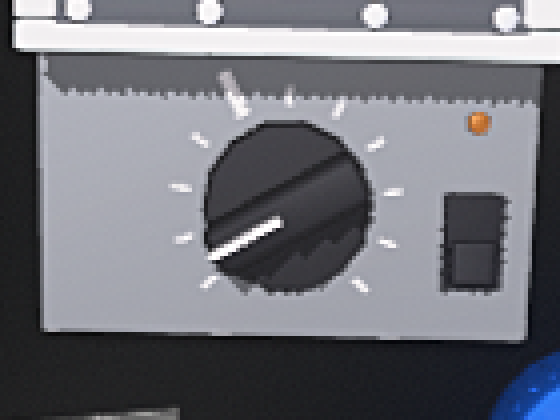

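```bash
python3 - <<'E'
from dial import *
q=barpt(120,-.013,.030,.10); r.reach(q,[180,0,HY+133]); r.servo_line([*q[:2],.042],rate=.08)
print(r.servo_line(barpt(134,-.012,.0,.042),rate=.03,until_force=12),r.get_ft_force(),np.array(r.get_position())-barpt(135,-.012,0,.042))
p=np.array(r.get_position()); u=barpt(135,0,1,.0)-barpt(135,0,0,0); a=p+.02*u; r.servo_line(a,rate=.05); r.servo_line([*a[:2],.15],rate=.15)
r.reach([*loc(H,(-.041-.045,0)),.2],[180,0,45])
W,pose=wrist(); a=loc(H,(-.041,0)); c=proj(W,[*a,.05],pose)
x0,y0=(c-[70,52]).astype(int)
cv2.imwrite("pics/dial3.png",cv2.resize(W["pixels"][y0:y0+105,x0:x0+140],None,fx=4,fy=4,interpolation=3)); print(r.get_time_s())
# recheck block
W,pose=wrist()
E
```

```text
True [ 0.88573831 -1.84904817  2.66574235] [-0.00234064 -0.01337003 -0.0002194 ]
27.1917
```

View pics/dial3.png

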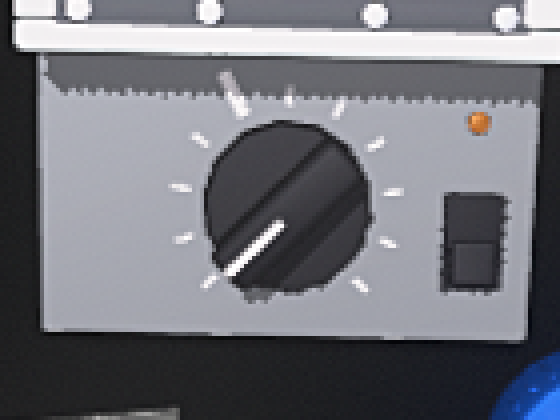

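```bash
cat > blk.py <<'E'
from fit import *
def findblk(W,pose,z=.034):
    q=r.mark_of(W,"block_centre"); 
    if not q: return None
    uv=q[0]["uv"]; p0=atz(W,uv,.017,pose); img=W["pixels"]; uv=proj(W,[*p0[:2],z],pose).astype(int)
    n,lab=cv2.connectedComponents((img.min(2)>185).astype(np.uint8)); k=lab[uv[1],uv[0]]
    if k==0: return p0,None
    c=max(cv2.findContours((lab==k).astype(np.uint8),0,2)[0],key=len)
    w=np.array([atz(W,u,z,pose)[:2] for u in cv2.boxPoints(cv2.minAreaRect(c))])
    e=sorted([w[1]-w[0],w[2]-w[1]],key=np.linalg.norm)
    return p0[:2],w.mean(0),np.degrees(np.arctan2(e[1][1],e[1][0]))%180,np.linalg.norm(e,axis=1)
E
python3 - <<'E'
from blk import *
np.set_printoptions(precision=4,suppress=True)
r.gripper_open()
for i,(x,y,z) in zip((7,8),[(.46,.22,.25),(.42,.24,.28)]):
    r.reach([x,y,z],[180,0,45]); W,pose=wrist(); pickle.dump((W,pose),open(f"w{i}.pkl","wb")); print(findblk(W,pose))
W,p=pickle.load(open("w8.pkl","rb")); u=proj(W,[.4835,.289,.016],p).astype(int); x0,y0=max(u[0]-70,0),max(u[1]-52,0)
im=cv2.resize(W["pixels"][y0:y0+105,x0:x0+140],None,fx=5,fy=5,interpolation=3)
for (cx,cy),col in(((.4853,.2909),(0,0,255)),((.4821,.287),(0,255,0))):
  for z in (.016,):
    for s in(1,.0): pass
    T=((cx,cy),np.radians(47.2))
    for hx,hy,yc in((.033,.0475,0),(.029,.0135,.03),(.029,.0135,-.03)):
        q=np.array([(proj(W,loc(T,(a*hx,yc+b*hy,z)),p)-[x0,y0])*5 for a,b in((1,1),(1,-1),(-1,-1),(-1,1))]).astype(int); cv2.polylines(im,[q],True,col,1)
cv2.imwrite("pics/tray8.png",im)
E
```

```text
(array([0.5305, 0.2192]), array([0.532 , 0.2205]), np.float64(48.67869673387702), array([0.0212, 0.0694]))
(array([0.5326, 0.2196]), array([0.532 , 0.2204]), np.float64(48.74345493677524), array([0.0208, 0.0685]))
```

View pics/tray8.png

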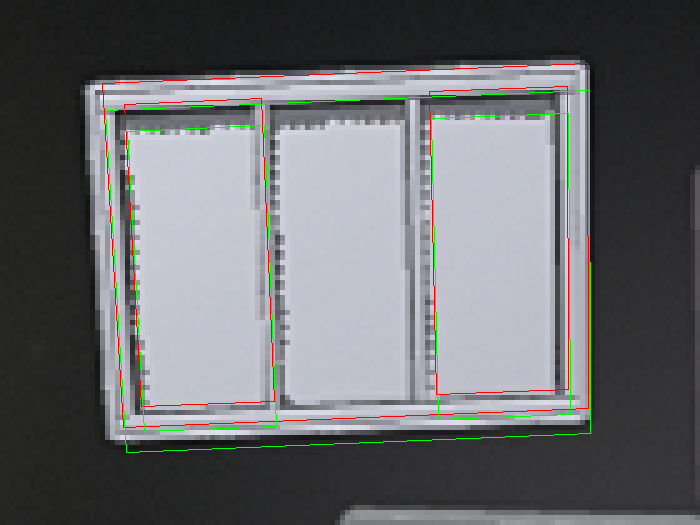

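```bash
cat >> fit.py <<'E'
T=(np.array([.4839,.2911]),np.radians(47.2)); TY=47.2
E
python3 - <<'E'
from blk import *
np.set_printoptions(precision=4,suppress=True)
c=np.array([.532,.2204]); y=48.7
r.reach([*c,.12],[180,0,y]); print(r.servo_line([*c,.020],rate=.08,until_force=6)); r.grasp(); print("w",r.get_gripper_width(),r.get_position())
r.servo_line([*c,.10],rate=.1); print("w",r.get_gripper_width())
n=loc(H,(.115,-.09)); r.servo_line([*n,.10],rate=.15,rot=[180,0,HY]); print(r.servo_line([*n,.0205],rate=.05,until_force=5)); print("w",r.get_gripper_width(),r.get_position())
r.gripper_open(); r.servo_line([*n,.12],rate=.15)
r.reach([n[0]-.05,n[1]-.02,.25],[180,0,45]); W,pose=wrist(); b=findblk(W,pose); print(b,n)
if b is not None and b[1] is not None and np.linalg.norm(b[1]-n)<.012 and .06<b[3][1]<.078:
    g=b[1]-.022*np.array([np.cos(np.radians(b[2])),np.sin(np.radians(b[2]))])
    r.reach([*g,.10],[180,0,b[2]]); print(r.servo_line([*g,.003],rate=.07,until_force=6)); print(r.get_position()); r.grasp(); print("w",r.get_gripper_width(),r.get_position(),g,r.get_time_s())
E
```

```text
False
w 0.021481576679393176 [0.532  0.2204 0.02  ]
w 0.02194328114158968
False
w 0.021592204649737722 [0.5783 0.1899 0.0209]
(array([0.578 , 0.1873]), array([0.5791, 0.1893]), np.float64(43.54305465859407), array([0.0215, 0.0691])) [0.5781 0.1898]
False
[0.5636 0.1742 0.0036]
w 0.02167503126245291 [0.5631 0.1741 0.003 ] [0.5632 0.1741] 42.0917
```

```bash
cat > strike.py <<'E'
from blk import *
np.set_printoptions(precision=4,suppress=True)
Z=.0645; HR=[180,0,HY]
def hx(p): 
    d=np.array(p[:2])-H[0]; c,s=np.cos(H[1]),np.sin(H[1]); return c*d[0]+s*d[1],-s*d[0]+c*d[1]
def strike(y,off=0,push=.0145):
    P=lambda x,z=Z: loc(H,(x+off,y,z))
    r.servo_line(P(-.075,.13),rate=.15,rot=HR); print("down",r.servo_line(P(-.072),rate=.1,until_force=8))
    f0=np.array(r.get_ft_force()); hit=r.servo_line(P(-.040),rate=.03,until_force=4)
    xc=hx(r.get_position())[0]; print("contact",hit,xc,np.array(r.get_ft_force())-f0)
    if not hit: return
    h2=r.servo_line(loc(H,(xc+push,y,Z)),rate=.06,until_force=80); xe=hx(r.get_position())[0]
    print("end",h2,xe-xc,np.array(r.get_ft_force())-f0,r.get_gripper_width(),r.get_finger_force())
    r.servo_line(loc(H,(xc-.02,y,Z)),rate=.1); r.servo_line(loc(H,(xc-.03,y,.13)),rate=.15)
    return xc
E
python3 - <<'E'
from strike import *
p=np.array(r.get_position()); r.servo_line([*p[:2],.14],rate=.15); r.reach(loc(H,(-.085,-.029,.14)),HR); print(r.get_gripper_width())
strike(-.029)
r.reach(loc(H,(-.13,0,.20)),HR)
W,pose=wrist(); pickle.dump((W,pose),open("w9.pkl","wb")); 
S=r.read_camera("side"); im=np.zeros((480,800,3),np.uint8); im[:,:480]=W["pixels"][:,80:560]; im[:420,480:]=cv2.resize(S["pixels"][230:335,300:380],(320,420),interpolation=3); cv2.imwrite("pics/st1.png",im); print(r.get_time_s())
E
```

```text
0.021606327445278885
down False
contact True -0.04736893360268554 [ 0.6844 -0.2883 -1.2548]
end False 0.01460118164996782 [ 0.5837 -0.9033 -0.8879] 0.022181289896166797 29.965217113494873
47.8417
```

View pics/st1.png

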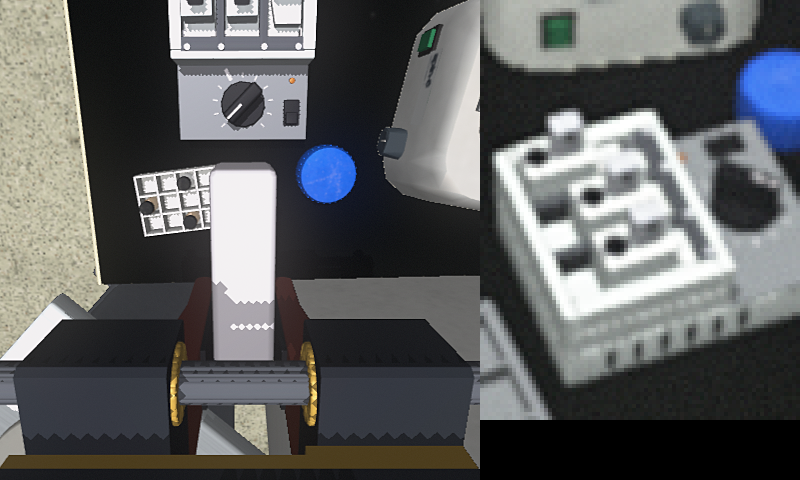

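```bash
python3 - <<'E'
from strike import *
for y in(0,.029):
    r.reach(loc(H,(-.085,y,.14)),HR); strike(y)
r.reach(loc(H,(-.13,0,.20)),HR); print(r.get_gripper_width())
S=r.read_camera("side"); cv2.imwrite("pics/st2.png",cv2.resize(S["pixels"][230:335,300:380],(457,600),interpolation=3)); print(r.get_time_s())
E
```

```text
down False
contact True -0.04760806446002422 [-1.2564 -0.5296 -1.2753]
end False 0.014595653600421032 [-1.0577 -0.6902 -0.2804] 0.021516039439108563 29.965218007564545
down False
contact True -0.047634425334788615 [-0.8628  0.6379 -0.2326]
end False 0.014534578680456163 [-0.5171  0.5438  0.3584] 0.022530133790778808 29.965233206748962
0.021650753907420016
55.675
```

View pics/st2.png

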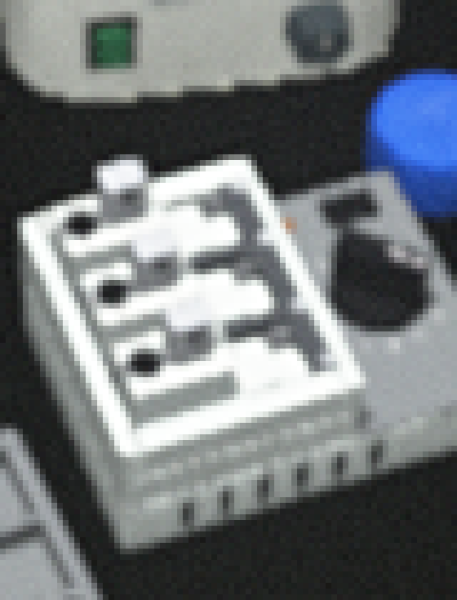

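```bash
cat > ins.py <<'E'
from strike import *
PR=[180,0,HY+90]; TR=[180,0,TY+90]
def move(bay,pock,x=.037,zg=.0765):
    P=lambda z: loc(H,(x,bay,z)); r.reach(P(.16),PR)
    print("down",r.servo_line(P(zg),rate=.08,until_force=8),r.get_position()[2]); r.grasp(); w=r.get_gripper_width()
    r.servo_line(P(.10),rate=.08); r.servo_line(P(.15),rate=.12); w2=r.get_gripper_width(); print("w",w,w2)
    if not .011<w2<.018: return False
    Q=lambda z: loc(T,(.004,pock,z)); r.servo_line(Q(.15),rate=.15,rot=TR)
    r.servo_line(Q(.06),rate=.12); print("w3",r.get_gripper_width())
    print("touch",r.servo_line(Q(.0365),rate=.04,until_force=4),r.get_position()[2]); r.pause(.2); r.gripper_open(); r.servo_line(Q(.15),rate=.15); print(r.get_time_s()); return True
E
python3 - <<'E'
from ins import *
n=loc(H,(.115-.022,-.09)); p=np.array(r.get_position()); r.servo_line([*p[:2],.15],rate=.15)
r.reach([*n,.15],HR); print(r.servo_line([*n,.0035],rate=.1,until_force=5),r.get_position(),r.get_gripper_width()); r.gripper_open(); r.servo_line([*n,.15],rate=.15)
# view the loose inserts before gripping
r.reach(loc(H,(-.02,0,.24)),[180,0,45]); W,pose=wrist(); im=W["pixels"]; c=proj(W,loc(H,(.037,0,.094)),pose).astype(int)
for y in(-.029,0,.029):
    u=[proj(W,loc(H,(.037+a,y+b,.094)),pose) for a,b in((-.007,-.005),(.007,-.005),(.007,.005),(-.007,.005))]; cv2.polylines(im,[np.array(u).round().astype(int)],True,(0,0,255),1)
x0,y0=c-[90,70]; cv2.imwrite("pics/loose.png",cv2.resize(im[max(y0,0):y0+140,x0:x0+180],None,fx=4,fy=4,interpolation=0)); print(r.get_time_s())
E
```

```text
False [0.5627 0.1748 0.0044] 0.021815467195563584
61.7167
```

View pics/loose.png

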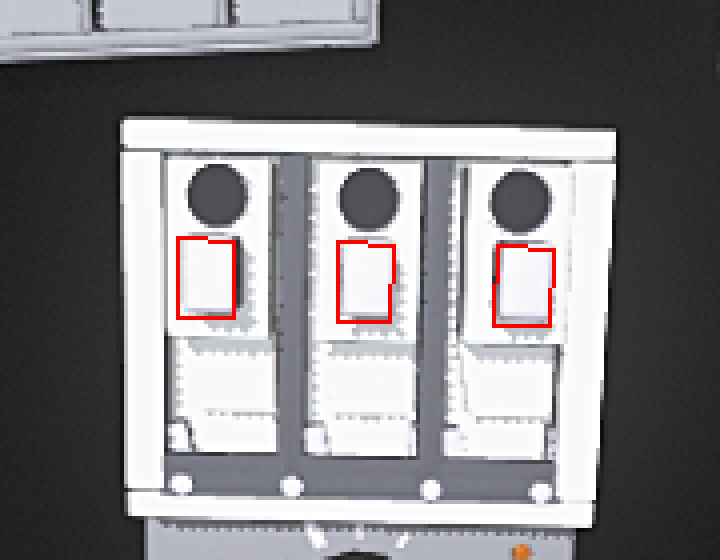

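```bash
python3 - <<'E'
from ins import *
for b,p in((.029,.03),(0,0),(-.029,-.03)):
    if not move(b,p): break
r.reach([.42,.23,.26],[180,0,45]); W,pose=wrist(); cv2.imwrite("pics/pl1.png",W["pixels"]); print(findblk(W,pose))
im=np.zeros((600,800,3),np.uint8); S=r.read_camera("side")
im[:,:400]=cv2.resize(S["pixels"][220:370,270:370],(400,600),interpolation=3); im[:450,400:]=cv2.resize(W["pixels"][:225,200:400],(400,450),interpolation=3)
cv2.imwrite("pics/pl.png",im); print(r.get_time_s())
E
```

```text
down False 0.07724071958535
w 0.013980330634707425 0.013795991504404885
w3 0.013600817869120336
touch True 0.036444433744915516
70.9083
down False 0.07725549990520694
w 0.014051938868872897 0.01337905193419608
w3 0.01355136182478536
touch True 0.03642317457228672
79.3333
down False 0.07727565774615397
w 0.013726057338435129 0.013794381705037701
w3 0.013551081692129225
touch True 0.036436773261179195
87.775
(array([0.5799, 0.1897]), array([0.579 , 0.1893]), np.float64(43.91344190233218), array([0.0207, 0.0692]))
89.35
```

View pics/pl.png

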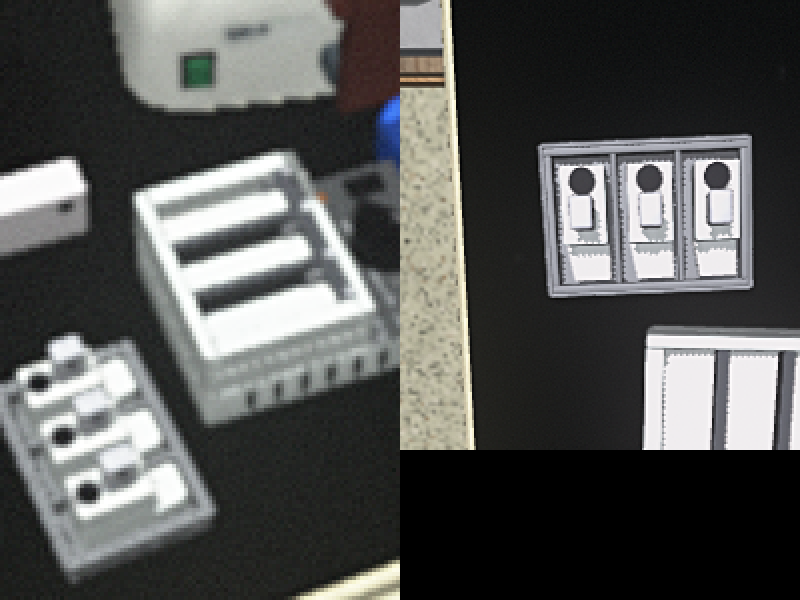

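```bash
python3 - <<'E'
from dial import *
r.grasp()
q=barpt(135,.012,.024,.12); r.reach(q,[180,0,HY+135]); print(r.servo_line([*q[:2],.042],rate=.08,until_force=6))
r.servo_line(barpt(135,.012,.0145,.042),rate=.03)
for ph in list(range(125,40,-10))+[34]:
    h=r.servo_line(barpt(ph,.012,.0138,.042),rate=.04,rot=[180,0,HY+ph],until_force=20)
    if h: print("hit",ph,r.get_ft_force()); break
a=barpt(ph,.012,.022,.042); r.servo_line(a,rate=.05); r.servo_line([*a[:2],.13],rate=.15)
def look(n):
    r.reach([*loc(H,(-.041-.045,0)),.2],[180,0,45]); W,pose=wrist(); c=proj(W,loc(H,(-.041,0,.05)),pose); x0,y0=(c-[70,52]).astype(int)
    cv2.imwrite(n,cv2.resize(W["pixels"][y0:y0+105,x0:x0+140],None,fx=4,fy=4,interpolation=3)); pickle.dump((W,pose),open("wd.pkl","wb"))
look("pics/d4.png")
r.gripper_open()
g=barpt(27,-.012,0,.13); r.reach(g,[180,0,HY+27]); print(r.servo_line([*g[:2],.042],rate=.07,until_force=6),r.get_position()[2])
f0=r.get_ft_force(); r.grasp(); print("w",r.get_gripper_width(),np.array(r.get_ft_force())-f0,r.get_tool_rot()); r.pause(.3)
r.gripper_open(); r.servo_line([*g[:2],.13],rate=.12); look("pics/d5.png")
im=np.hstack([cv2.resize(cv2.imread(f"pics/{k}.png"),(400,300)) for k in("d4","d5")]); cv2.imwrite("pics/d45.png",im); print(r.get_time_s())
E
```

```text
False
False 0.042585437351111595
w 0.009845714554106951 [ 0.58146096 -1.61497706  0.0815944 ] [1.79962839e+02 3.39699347e-02 7.05343045e+01]
106.75
```

View pics/d45.png

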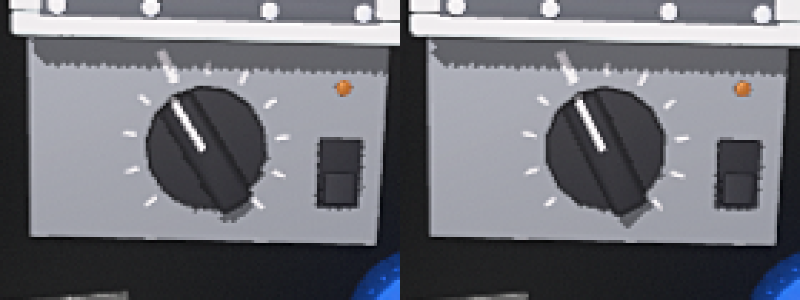

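```bash
python3 -c "
from plant import r
r.pause(.5); print(r.sign_off())"
```

```text
the job is handed in; nothing more can be done
None
```

The job is handed in at about 107 s; no result came back. The dial was turned to off, all three inserts were knocked free and laid flat in their own pockets, the dial was then set to the long mark, and the block was left lying on the bench.

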